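# Level the counter display shelf and hold the spirit level pressed

### The arm

A 6-joint arm with a two-finger parallel gripper is mounted at the origin on a cart in front of the work surface, level with it; the furniture and walls round the work are solid. World frame = base frame: x ahead of the robot, y to its left, z up, the work surface at z = 0. Lengths are in m, angles in rad, forces in N, time in s.
With the tool pointing down it reaches from about 0.375 to 0.975 m from the base axis. Payload 3.8 kg.
Tool frame: the origin (TCP) lies midway between the tips of the shut fingers; the grasp point (between the pads) lies 19 mm behind it; z points along the fingers, y is the direction in which the jaws open and shut (so a half turn about z gives the same grasp; the last joint's range is limited). The gripper opens to 85 mm and grips with 20 to 120 N. Pads are 22 mm wide; open, the fingers measure 114 mm over their backs; the gripper's body (76 mm by 85 mm) begins 54 mm behind the grasp point. The pads swing forward as they close: fully open they stand 13 mm farther back than shut.
Start: joints at [1.071, 0.264, 1.604, -0, 1.274, -0.037], TCP at [0.301, 0.604, 0.231] pointing down, gripper open.
Joint ranges: [-2.63, 2.63], [-0.94, 2.18], [0.31, 2.57], [-1.31, 4.45], [0, 2.66], [-2.55, 2.55]. Speed limits (rad/s): [2.57, 2.57, 3.14, 3.14, 3.14, 3.14].

### API

Orientations are given as a rotation vector (axis times angle).
In Python, from workcell import bot gives the robot as it stands. The module is installed in compiled form; this text tells all that it offers.
- The arm moves only by the tool play_rows, never from a script. Its argument "series" is a list of rows, each an object with "translation": the shift along the tool's x, y, z in m, a list of three; "spin": the turn about the tool's z in units of 5 degrees (1.0 is 5 degrees). In form: [{"translation": [dx, dy, dz], "spin": spin}, ...]. A call has 1 to 5 rows; each row shifts and turns the commanded pose from where the row before left it, along the tool's axes as they then stand; what a row does not reach is not made up. A row lasts 1/10 s, in which the tool goes at most 50 mm and 8.59 degrees, less where a joint would pass 70% of its speed; a pose out of reach is approached as far as the arm can. A call is refused whole if a number of a shift passes 0.05 or a number of a turn 1, either way. A call with a gripper value outside its range is refused whole. "jaw" is the gripper's target within -1 to 1 (fully open at 1, half-way at 0, shut at -1), set as the call begins (left out, the last holds). The fingers move at their own pace and stop on an object; "force" is the grip in N (left out, the last holds). Time passes only in rows, so rows that do not move let the fingers close. It gives the time, the measured TCP pose, the force and the opening at its end, in the units of the state.
- bot.read_state(): the state, without advancing time (a new reading comes with each control period).
- bot.read_camera(name): name is "scene" or "top"; returns the picture (480x640x3 uint8, blue, green, red); there is no depth.
- bot.get_calibration(name): a dict with "fov_y" (degrees; the focal length in pixels is half the picture's height over the tangent of half this angle, whatever the lens; pixels are square), "cx", "cy" (the principal point, pixels), "R" (3x3) and "t" (3): a world point X has camera coordinates R X + t. Camera axes: x right, y down, z forward; pixel columns grow to the right and rows downward; lengths in m; the calibration is good to about 2 mm. A picture is of the moment at which its call begins. get_calibration takes no time and is no camera call.
- bot.finish_job(): hands the job in, once; it reports no verdict.
The state is a dict: "time": time; "q": joint angles; "joint_vel": joint speeds; "joint_torque": joint torques, N m; "tool_pos": TCP position; "tcp_rot": TCP orientation; "wrist_force": force on the tool from outside, world axes, zero at the start; "torque": the same for the moment, N m; "width": opening from 0.0 (shut) to 1.0 (fully open).
Only numpy, scipy, OpenCV 4.12 (cv2) and the standard library are available. Lean on these libraries where they do the work, as an engineer would, in place of code of your own. Each camera call takes 0.05 s, during which the arm holds its last target. There are 200 camera calls.

### The job

Level the little display shelf before the cheeses go on it: lay the spirit level lengthwise along the middle of its bare plank, turn the black knob of its screw foot until the bubble stands between the two lines, then press the level down on the plank with about a kilo's weight. Finish while you are still pressing, with the bubble between the lines, so that I can tighten the lock nut meanwhile; leave the cheeses and tongs round about where they are, and do not shove the shelf along the counter.

Things in the scene. Friction and masses are not known exactly. Their poses are not given: they have to be found in the camera images.
- shelf: display shelf: brown oak plank 420 mm long (its x), 160 mm wide (its y), 20 mm thick, 1.6 kg, loose on the counter on three feet. Origin at counter height under the plank's middle. Its -x end stands on a wooden cross leg with two rubber feet (x = -175 mm, y = +-62 mm), its +x end on one screw foot (x = +175 mm, y = 0), to the robot's right. The plank is bare but for the screw
- shelf_top (a point): middle of the plank's upper face, 75 mm above the shelf's origin, 72 to 75 mm above the counter; axes as the shelf's. At the start the screw foot's end sags by about 5 to 14 milliradians
- knob_grip (a point): centre of the black fluted knob on top of the screw foot, 111 mm above the counter: upright axis, 43 mm across, 26 mm high. Knob, stud and foot are one piece that stands on the counter; the plank climbs on the thread. Below the knob 23 to 28 mm of stud with a nut 22 mm wide, then the plank with a flange 3 mm high
- screw_foot (a point): lowest point of the screw foot, on the knob's axis. Clockwise turning of the knob, seen from above, raises this end of the plank: 10 mm a full turn, that is 4.5 milliradians of tilt for each radian turned; anticlockwise lowers it. It turns stiffly (0.07 N m) and stays where it is left. At the start it needs roughly 1.1 to 3 rad clockwise: go by the bubble
- level: loose spirit level: silvery aluminium bar 200 mm long (its x), 30 mm wide (y), 36 mm high (z), 0.18 to 0.26 kg, with flat sides and black end caps; it lies right way up on the counter to the left of the shelf, pointing roughly away from the robot. Origin in the middle of its underside
- level_top (a point): middle of the level's top edge, 36 mm above its underside, over the vial: a tube of greenish liquid with a pale bubble 14 mm long and two black lines 20 mm apart, in a pocket 64 mm long. More than 35 mm from here along the level the top is solid, 30 mm wide, and can be pressed
- bubble (a joint): bubble's place along the level's own x axis, m: 0 is midway between the lines, positive towards the level's +x end. It runs to the higher end, 0.9 mm for each milliradian of tilt, 18 mm at most (the end of the vial), and takes about 1 s to settle. Between the lines means within +-3 mm
- drum_a: white goat cheese drum, 97 mm across, 67 mm high, behind the shelf on the right; a bystander, origin at its underside
- drum_b: white goat cheese drum, 98 mm across, 68 mm high, behind and left; a bystander, origin at its underside
- disc: flat white bloomy cheese disc, 127 mm across, 40 mm high, behind the shelf; a bystander, origin at its underside
- brick: white goat cheese brick, about 62 mm each way, at the near edge of the counter, left of the middle; a bystander, origin at its underside
- tongs: serving tongs lying flat, 164 mm long, 33 mm wide, 18 mm high, at the near edge of the counter in front of the shelf; a bystander, origin at its underside
- cube: yellow tasting cube of cheese, about 50 mm each way, at the near edge of the counter on the right; a bystander, origin at its underside

How it is judged:
At the end, for the whole second after the job is handed in: The plank is level (within 8 mrad) and the level lies flat on it (within 6 mrad), lengthwise within 0.15 rad, its middle within 6 cm along and 3.5 cm across of the plank's; the bubble is within 3 mm of the middle; the robot presses the level on the plank, 7 to 35 N between them (x of level in the frame of shelf between -0.07 and 0.06 m and y of level in the frame of shelf between -0.035 and 0.035 m and z of level in the frame of shelf between 0.071 and 0.079 m and angle between the x axis of level and the x axis of shelf, either way round below 0.15 rad and angle between the z axis of level and the z axis of shelf, either way round below 0.006 rad and value of joint bubble between -0.003 and 0.003 m and angle between shelf's own z axis and vertical below 0.008 rad and contact force between level and shelf between 7 and 35 N and contact force between any of the fingers, the arm and level above 3 N); the arm keeps its last pose, push and grip.
It fails at once if a cheese or the tongs moved by more than 4 cm (distance of any of drum_a, drum_b, disc, brick, tongs, cube from where it was at the start of the episode above 0.04 m).
It fails at once if the shelf shoved by more than 4 cm (distance of shelf from where it was at the start of the episode above 0.04 m).
It also fails if it takes over 72 s, if anything falls off the work surface, if the arm or the gripper's body presses on something with over 40 N, if the wrist force passes 120 N, or if a joint passes its speed limit or range.

## Working session

There is one attempt and no reset: what is moved stays moved. The work goes in short steps, Python scripts to look and compute and a tool call to move; the robot and the scene stay as the last step left them, time stands still between calls to the robot, and variables do not carry over. Pictures are saved under pics/ and viewed, about 8 in all and at most 12, crops included, and the job is handed in when it is done.

Besides the shell and the picture viewer there is one more tool, called after "Request:" as name(argument=value, ...) on one line, values as JSON. play_rows: Moves the arm, as the interface text tells. Its arguments: {"type":"object","properties":{"series":{"type":"array","items":{"type":"object","properties":{"translation":{"type":"array","items":{"type":"number"}},"spin":{"type":"number"}}}},"jaw":{"type":"number"},"force":{"type":"number"}},"required":["series"]}

```bash
mkdir -p pics; python3 - <<'E'
from workcell import bot
import cv2,numpy as np
for n in("scene","top"):
    cv2.imwrite(f"pics/{n}0.png",bot.read_camera(n)); c=bot.get_calibration(n); R=np.array(c["R"]);print(n,c["fov_y"],c["cx"],c["cy"],R.round(4).tolist(),c["t"],(-R.T@np.array(c["t"])).round(3))
print(bot.read_state())
E
```

```text
scene 49.79438706908198 323.3498267715102 235.6030486505659 [[0.9159, -0.4013, 0.007], [-0.2732, -0.6362, -0.7215], [0.294, 0.659, -0.6923]] [-0.52436917  0.22914401  1.16473208] [ 0.2   -0.832  0.975]
top 55.06412511695589 314.10712946902476 237.4699859708963 [[-0.0284, -0.9996, 0.0006], [-0.9799, 0.0277, -0.1977], [0.1976, -0.0062, -0.9803]] [0.00172946 0.58152014 1.09054803] [ 0.354 -0.008  1.184]
{'time': 0.1, 'q': array([ 1.07107637e+00,  2.64732587e-01,  1.60524495e+00,  3.74700031e-05,
        1.27371101e+00, -3.68729055e-02]), 'joint_vel': array([ 0.00057314,  0.0001515 , -0.00549229, -0.00214685, -0.00236376,
       -0.00046184]), 'joint_torque': array([ 1.14100261e-03, -5.16706610e+01, -3.68589771e+01, -3.28353656e-05,
        6.19220256e-03,  3.67604298e-05]), 'tool_pos': array([0.30103992, 0.60340664, 0.23004557]), 'tcp_rot': array([-0.72044725, -3.05726064,  0.00315892]), 'wrist_force': array([0.07736838, 0.15196353, 0.5361533 ]), 'torque': array([-0.00451219,  0.02566841,  0.02606059]), 'width': 0.997349798420038}
```

View pics/scene0.png

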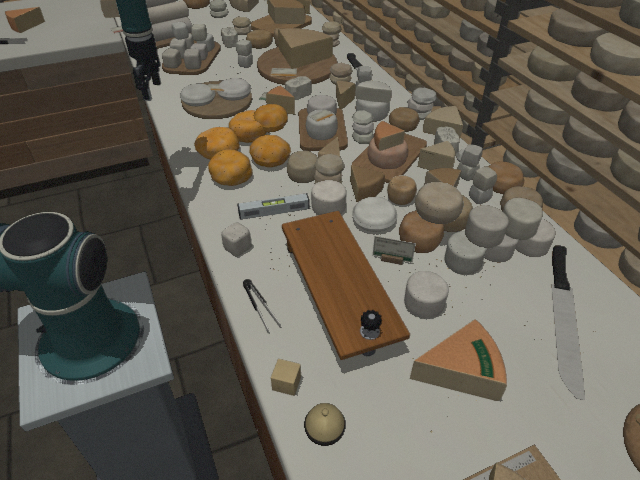

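View pics/top0.png

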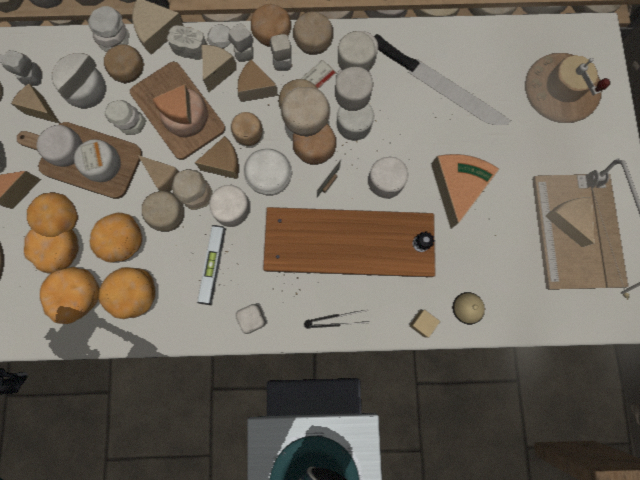

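The scene view shows the plank with its knob at (371,320) and the level at (273,206). In the top view the plank's corners are about (265,208), (434,213), (434,277) and (263,271), the knob is at (424,241), and the level runs from (216,226) to (205,304).

```bash
cat > h.py <<'E'
from workcell import bot
import cv2,numpy as np
from scipy.spatial.transform import Rotation as Ro
def cam(n):
    c=bot.get_calibration(n); return 240/np.tan(np.radians(c["fov_y"]/2)),c["cx"],c["cy"],np.array(c["R"]),np.array(c["t"])
def p2w(n,u,v,z):
    f,cx,cy,R,t=cam(n); d=R.T@[(u-cx)/f,(v-cy)/f,1]; o=-R.T@t; return o+d*(z-o[2])/d[2]
def w2p(n,X):
    f,cx,cy,R,t=cam(n); p=R@np.array(X)+t; return f*p[0]/p[2]+cx,f*p[1]/p[2]+cy
def to(x,y,z,jaw=None):
    """shift in tool axes, spin units so that the jaw axis points along world angle jaw (mod pi)"""
    s=bot.read_state(); M=Ro.from_rotvec(s["tcp_rot"]).as_matrix()
    d=M.T@(np.array([x,y,z])-s["tool_pos"]); a=np.arctan2(M[1,1],M[0,1])
    out={"d_tool":d.round(4).tolist(),"jaw_now":round(a,3),"toolz":M[:,2].round(3).tolist(),"q6":round(s["q"][5],3)}
    if jaw is not None:
        k=(a-jaw+np.pi/2)%np.pi-np.pi/2  # +spin = clockwise
        out["spin"]=round(np.degrees(k)/5,2)
    print(out)
E
python3 - <<'E'
from h import *
im=cv2.imread("pics/top0.png"); 
g=cv2.cvtColor(im,cv2.COLOR_BGR2HSV)
for n,pts,z in(("plank",[(265,208),(434,213),(434,277),(263,271)],.073),("knob",[(424,240)],.124),("level",[(216,226),(205,304)],.036)):
    print(n,[p2w("top",*p,z).round(3)[:2].tolist() for p in pts])
print("scene knob",p2w("scene",371,316,.124),"level",p2w("scene",240,212,.036),p2w("scene",308,201,.036))
a=cv2.resize(im[215:315,170:270],None,fx=4,fy=4,interpolation=cv2.INTER_CUBIC)
b=cv2.resize(im[195:295,350:450],None,fx=4,fy=4,interpolation=cv2.INTER_CUBIC)
cv2.imwrite("pics/c1.png",np.hstack([a,b]))
to(.5,.2,.2,np.pi/2)
E
```

```text
plank [[0.657, 0.106], [0.632, -0.315], [0.473, -0.302], [0.499, 0.112]]
knob [[0.555, -0.272]]
level [[0.623, 0.235], [0.426, 0.259]]
scene knob [ 0.55624015 -0.2781585   0.124     ] level [0.42635154 0.23830301 0.036     ] [0.61615548 0.20812774 0.036     ]
{'d_tool': [-0.3582, -0.2721, 0.0306], 'jaw_now': np.float64(1.108), 'toolz': [-0.001, -0.002, -1.0], 'q6': np.float64(-0.037), 'spin': np.float64(-5.3)}
```

View pics/c1.png

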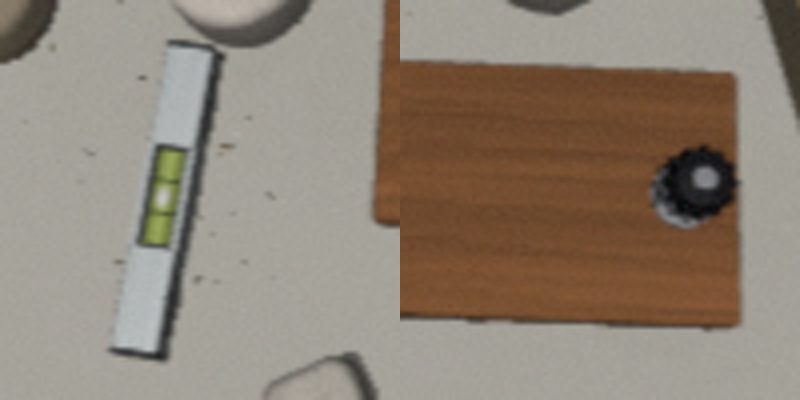

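```bash
python3 - <<'E'
from h import *
a=p2w("top",217.75,226,.036);b=p2w("top",204,302.5,.036);v=p2w("top",210.75,263.75,.034)
d=a-b;th=np.arctan2(d[1],d[0]);c=(a+b)/2
print(a,b,np.hypot(*d[:2]),th,"c",c,"vial",v,"scene px of c",w2p("scene",c))
print("knob",p2w("top",425.7,240.7,.124))
to(c[0],c[1],.15,th+np.pi/2)
E
```

```text
[0.62263698 0.23049282 0.036     ] [0.42949081 0.26195544 0.036     ] 0.19569194996803904 -0.1614771364945039 c [0.52606389 0.24622413 0.036     ] vial [0.52604003 0.24726246 0.034     ] scene px of c (np.float64(273.26722188564935), np.float64(201.10077855905377))
knob [ 0.55292403 -0.27574981  0.124     ]
{'d_tool': [-0.3608, -0.219, 0.0805], 'jaw_now': np.float64(1.108), 'toolz': [-0.001, -0.002, -1.0], 'q6': np.float64(-0.037), 'spin': np.float64(-3.45)}
```

Request:
play_rows(series=[{"translation":[-0.04,-0.024,0],"spin":0},{"translation":[-0.04,-0.024,0],"spin":0},{"translation":[-0.04,-0.024,0],"spin":0},{"translation":[-0.04,-0.024,0],"spin":0},{"translation":[-0.04,-0.024,0],"spin":0}], jaw=1)

```text
time: 0.6
tool_pos: [0.4271, 0.4055, 0.2307]
tcp_rot: [-0.72, -3.058, 0.001]
wrist_force: [1.3, -0.6, 0.1]
width: 0.999
```

Request:
play_rows(series=[{"translation":[-0.04,-0.024,0.01],"spin":0},{"translation":[-0.04,-0.024,0.01],"spin":0},{"translation":[-0.04,-0.026,0.01],"spin":0},{"translation":[-0.04,-0.026,0.02],"spin":0},{"translation":[0,0,0],"spin":0}])

```text
time: 1.1
tool_pos: [0.5247, 0.2422, 0.1785]
tcp_rot: [-0.728, -3.053, 0.008]
wrist_force: [-0.8, 0.9, 0.6]
width: 1.0
```

Request:
play_rows(series=[{"translation":[0,0,0],"spin":-0.9},{"translation":[0,0,0],"spin":-0.9},{"translation":[0,0,0],"spin":-0.9},{"translation":[0,0,0],"spin":-0.75},{"translation":[0,0,0],"spin":0}])

```text
time: 1.6
tool_pos: [0.5239, 0.2483, 0.1817]
tcp_rot: [-0.253, -3.131, 0.0]
wrist_force: [-0.8, -0.9, 0.7]
width: 1.0
```

```bash
python3 - <<'E'
from h import *
print(bot.read_state()["tool_pos"]);to(.526,.2465,.012,-.161+np.pi/2)
E
```

```text
[0.52387546 0.24831073 0.18172374]
{'d_tool': [-0.0025, -0.0014, 0.1697], 'jaw_now': np.float64(1.41), 'toolz': [-0.001, -0.0, -1.0], 'q6': np.float64(-1.01), 'spin': np.float64(-0.0)}
```

Request:
play_rows(series=[{"translation":[-0.0025,-0.0015,0.045],"spin":0},{"translation":[0,0,0.045],"spin":0},{"translation":[0,0,0.045],"spin":0},{"translation":[0,0,0.036],"spin":0},{"translation":[0,0,0],"spin":0}])

```text
time: 2.1
tool_pos: [0.5209, 0.244, 0.0049]
tcp_rot: [-0.255, -3.12, 0.009]
wrist_force: [-0.7, -0.3, -0.2]
width: 1.002
```

Request:
play_rows(series=[{"translation":[0,0,0],"spin":0},{"translation":[0,0,0],"spin":0},{"translation":[0,0,0],"spin":0},{"translation":[0,0,0],"spin":0},{"translation":[0,0,0],"spin":0}], jaw=-1, force=50)

```text
time: 2.6
tool_pos: [0.5288, 0.2468, 0.0136]
tcp_rot: [0.254, 3.127, 0.004]
wrist_force: [-1.0, 1.0, 7.0]
width: 0.339
```

Request:
play_rows(series=[{"translation":[0,0,0],"spin":0},{"translation":[0,0,0],"spin":0},{"translation":[0,0,-0.005],"spin":0},{"translation":[0,0,-0.04],"spin":0},{"translation":[0,0,-0.045],"spin":0}])

```text
time: 3.1
tool_pos: [0.5239, 0.2447, 0.0994]
tcp_rot: [-0.253, -3.125, 0.005]
wrist_force: [1.0, 0.1, -2.2]
width: 0.337
```

Request:
play_rows(series=[{"translation":[0,0,-0.04],"spin":0},{"translation":[0,0,0],"spin":0.9},{"translation":[0,0,0],"spin":0.9},{"translation":[0,0,0],"spin":0.9},{"translation":[0,0,0],"spin":0.9}])

```text
time: 3.6
tool_pos: [0.5261, 0.2456, 0.141]
tcp_rot: [-0.745, -3.051, 0.001]
wrist_force: [-1.1, 1.3, -1.9]
width: 0.34
```

```bash
python3 - <<'E'
from h import *
s=bot.read_state();print(s["tool_pos"],s["wrist_force"],s["width"]);to(.565,-.09,.14,-1.632+np.pi/2)
cv2.imwrite("pics/t1.png",np.hstack([bot.read_camera("top")[150:350,150:450],bot.read_camera("scene")[100:300,200:450]]))
E
```

```text
[0.52606386 0.24558432 0.1409685 ] [-1.12371001  1.33687852 -1.90192767] 0.3397098054570993
{'d_tool': [-0.1893, -0.2798, 0.001], 'jaw_now': np.float64(1.092), 'toolz': [-0.001, -0.0, -1.0], 'q6': np.float64(-0.698), 'spin': np.float64(13.21)}
```

View pics/t1.png

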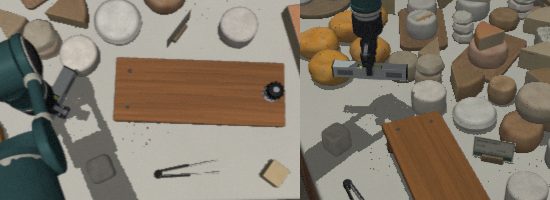

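Request:
play_rows(series=[{"translation":[-0.0235,-0.035,0],"spin":0},{"translation":[-0.0235,-0.035,0],"spin":0},{"translation":[-0.0235,-0.035,0],"spin":0},{"translation":[-0.0235,-0.035,0],"spin":0},{"translation":[-0.0235,-0.035,0],"spin":0}])

```text
time: 4.2
tool_pos: [0.5505, 0.0349, 0.1409]
tcp_rot: [-0.737, -3.054, 0.0]
wrist_force: [0.7, 0.6, -2.0]
width: 0.338
```

Request:
play_rows(series=[{"translation":[-0.0235,-0.035,0],"spin":0},{"translation":[-0.0235,-0.035,0],"spin":0},{"translation":[-0.0235,-0.035,0],"spin":0},{"translation":[0,0,0],"spin":0.9},{"translation":[0,0,0],"spin":0.9}])

```text
time: 4.7
tool_pos: [0.5652, -0.0909, 0.1408]
tcp_rot: [-0.984, -2.983, 0.0]
wrist_force: [0.7, 0.6, -2.0]
width: 0.339
```

Request:
play_rows(series=[{"translation":[0,0,0],"spin":0.9},{"translation":[0,0,0],"spin":0.9},{"translation":[0,0,0],"spin":0.9},{"translation":[0,0,0],"spin":0.9},{"translation":[0,0,0],"spin":0.9}])

```text
time: 5.2
tool_pos: [0.5651, -0.0891, 0.1408]
tcp_rot: [-1.543, -2.736, 0.0]
wrist_force: [0.4, 0.5, -1.8]
width: 0.341
```

Request:
play_rows(series=[{"translation":[0,0,0],"spin":0.9},{"translation":[0,0,0],"spin":0.9},{"translation":[0,0,0],"spin":0.9},{"translation":[0,0,0],"spin":0.9},{"translation":[0,0,0],"spin":0.9}])

```text
time: 5.7
tool_pos: [0.565, -0.0891, 0.1407]
tcp_rot: [-2.047, -2.382, 0.001]
wrist_force: [1.0, 0.4, -1.6]
width: 0.339
```

Request:
play_rows(series=[{"translation":[0,0,0],"spin":0.9},{"translation":[0,0,0],"spin":0.9},{"translation":[0,0,0],"spin":0.6},{"translation":[0,0,0],"spin":0},{"translation":[0,0,0],"spin":0}])

```text
time: 6.2
tool_pos: [0.5652, -0.0891, 0.1408]
tcp_rot: [-2.281, -2.16, 0.0]
wrist_force: [0.6, -0.4, -3.4]
width: 0.338
```

```bash
python3 - <<'E'
from h import *
s=bot.read_state();print(s["tool_pos"],s["wrist_force"],s["width"],s["q"]);to(.565,-.09,.09,-1.632+np.pi/2)
a=bot.read_camera("top")[180:300,240:460]
cv2.imwrite("pics/t2.png",cv2.resize(a,None,fx=3.5,fy=3.5,interpolation=cv2.INTER_CUBIC))
E
```

```text
[ 0.56523511 -0.08909137  0.14084201] [ 0.59832146 -0.42447668 -3.41155039] 0.3381868494053382 [-1.99838478e-01  1.45181872e-01  1.91996482e+00 -4.22490269e-05
  1.07687486e+00 -1.45045143e-01]
{'d_tool': [-0.0009, -0.0002, 0.0508], 'jaw_now': np.float64(-0.055), 'toolz': [-0.0, 0.0, -1.0], 'q6': np.float64(-0.145), 'spin': np.float64(0.07)}
```

View pics/t2.png

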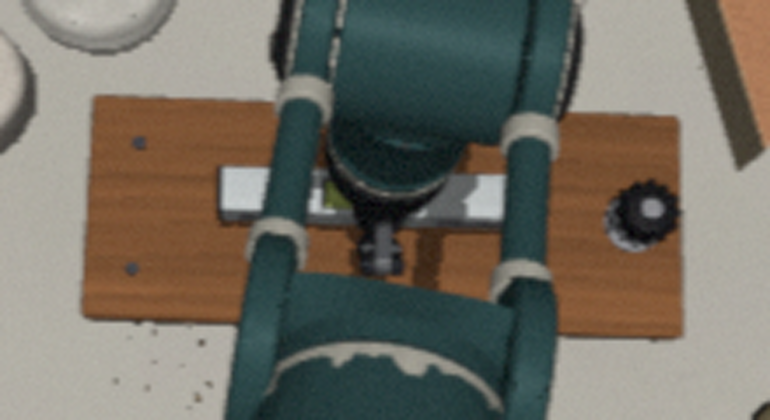

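The level hangs over the middle of the plank and is aligned with it. Lowering now.

Request:
play_rows(series=[{"translation":[0,0,0.025],"spin":0},{"translation":[0,0,0.018],"spin":0},{"translation":[0,0,0.006],"spin":0},{"translation":[0,0,0],"spin":0},{"translation":[0,0,0],"spin":0}])

```text
time: 6.75
tool_pos: [0.5661, -0.0892, 0.0927]
tcp_rot: [2.283, 2.157, 0.001]
wrist_force: [-0.4, 0.1, -1.0]
width: 0.339
```

Request:
play_rows(series=[{"translation":[0,0,0.002],"spin":0},{"translation":[0,0,0.001],"spin":0},{"translation":[0,0,0],"spin":0},{"translation":[0,0,0],"spin":0}])

```text
time: 7.15
tool_pos: [0.5657, -0.0892, 0.0893]
tcp_rot: [2.284, 2.157, 0.0]
wrist_force: [0.2, -0.0, -2.3]
width: 0.339
```

Request:
play_rows(series=[{"translation":[0,0,0.002],"spin":0},{"translation":[0,0,0],"spin":0},{"translation":[0,0,0],"spin":0}])

```text
time: 7.45
tool_pos: [0.5658, -0.0891, 0.0871]
tcp_rot: [2.284, 2.157, 0.001]
wrist_force: [-0.1, 0.1, -1.1]
width: 0.341
```

Request:
play_rows(series=[{"translation":[0,0,0.002],"spin":0},{"translation":[0,0,0],"spin":0},{"translation":[0,0,0],"spin":0}])

```text
time: 7.75
tool_pos: [0.566, -0.0892, 0.0867]
tcp_rot: [2.283, 2.157, 0.001]
wrist_force: [-3.8, 0.5, 7.9]
width: 0.339
```

Request:
play_rows(series=[{"translation":[0,0,0],"spin":0},{"translation":[0,0,0],"spin":0},{"translation":[0,0,0],"spin":0},{"translation":[0,0,0],"spin":0},{"translation":[0,0,0],"spin":0}], jaw=1)

```text
time: 8.25
tool_pos: [0.5654, -0.0891, 0.0847]
tcp_rot: [-2.284, -2.157, 0.0]
wrist_force: [1.0, -0.2, -0.1]
width: 1.004
```

Request:
play_rows(series=[{"translation":[0,0,-0.02],"spin":0},{"translation":[0,0,-0.04],"spin":0},{"translation":[0,0,-0.03],"spin":0},{"translation":[0,0,0],"spin":0},{"translation":[0,0,0],"spin":0}])

```text
time: 8.75
tool_pos: [0.5661, -0.0892, 0.1759]
tcp_rot: [2.283, 2.156, 0.002]
wrist_force: [-0.4, 0.7, -1.1]
width: 0.997
```

```bash
python3 - <<'E'
from h import *
s=bot.read_state();print(s["tool_pos"],s["wrist_force"],s["width"],s["q"]);to(.553,-.276,.17,-1.632+np.pi/2)
a=cv2.resize(bot.read_camera("scene")[190:370,270:430],None,fx=3,fy=3,interpolation=cv2.INTER_CUBIC)
cv2.imwrite("pics/t3.png",a)
E
```

```text
[ 0.5661163  -0.08922522  0.17585339] [-0.40570759  0.72845631 -1.09525398] 0.9974661407786495 [-1.99780261e-01  1.12806467e-01  1.88738364e+00 -7.98704201e-06
  1.13935360e+00 -1.42807465e-01]
{'d_tool': [-0.1872, -0.0025, 0.0059], 'jaw_now': np.float64(-0.057), 'toolz': [0.002, -0.0, -1.0], 'q6': np.float64(-0.143), 'spin': np.float64(0.05)}
```

View pics/t3.png

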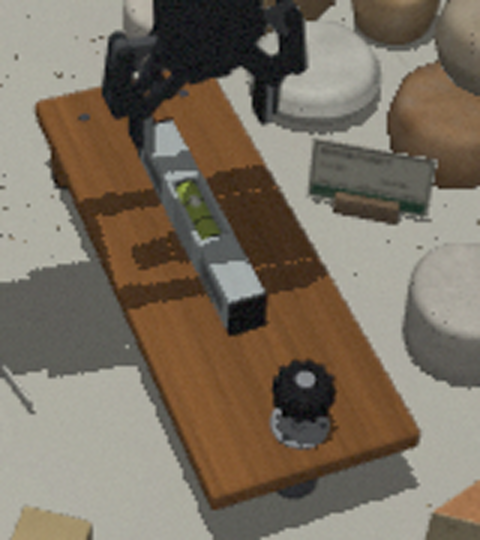

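The level lies along the plank, and its bubble has run to the far (leg) end, as expected. Next is the knob.

Request:
play_rows(series=[{"translation":[-0.047,-0.0005,0],"spin":0},{"translation":[-0.047,-0.001,0],"spin":0},{"translation":[-0.047,-0.0005,0],"spin":0},{"translation":[-0.046,-0.0005,0],"spin":0},{"translation":[0,0,0],"spin":-1}])

```text
time: 9.3
tool_pos: [0.5504, -0.2805, 0.1725]
tcp_rot: [-2.19, -2.25, 0.004]
wrist_force: [0.6, 1.5, -0.1]
width: 0.999
```

Request:
play_rows(series=[{"translation":[0,0,0],"spin":-1},{"translation":[0,0,0],"spin":-1},{"translation":[0,0,0],"spin":-1},{"translation":[0,0,0],"spin":-1},{"translation":[0,0,0],"spin":-1}])

```text
time: 9.8
tool_pos: [0.5509, -0.2749, 0.1721]
tcp_rot: [-1.641, -2.674, 0.0]
wrist_force: [0.1, 0.3, -0.3]
width: 1.003
```

Request:
play_rows(series=[{"translation":[0,0,0],"spin":-1},{"translation":[0,0,0],"spin":-1},{"translation":[0,0,0],"spin":-1},{"translation":[0,0,0],"spin":-1},{"translation":[0,0,0],"spin":0}])

```text
time: 10.3
tool_pos: [0.551, -0.2749, 0.1724]
tcp_rot: [-1.156, -2.917, -0.001]
wrist_force: [0.4, 0.0, 0.7]
width: 1.002
```

```bash
python3 - <<'E'
from h import *
s=bot.read_state();print(s["tool_pos"],s["q"]);to(.553,-.276,.092)
a=cv2.resize(bot.read_camera("scene")[190:370,270:430],None,fx=3,fy=3,interpolation=cv2.INTER_CUBIC)
b=cv2.resize(bot.read_camera("top")[190:290,330:450],None,fx=3,fy=5.4,interpolation=cv2.INTER_CUBIC)
cv2.imwrite("pics/t4.png",a)
for n,x in(("knob",(.553,-.276,.124)),):
  print(n,(np.array(w2p("scene",x))-[270,190])*3)
E
```

```text
[ 0.5510312  -0.2749205   0.17238889] [-5.03219526e-01  1.98643274e-01  1.79504717e+00 -1.85772038e-05
  1.15216320e+00 -1.31915355e+00]
{'d_tool': [-0.0025, 0.0006, 0.0804], 'jaw_now': np.float64(0.816), 'toolz': [-0.004, 0.002, -1.0], 'q6': np.float64(-1.319)}
knob [297.32356984 377.17861011]
```

View pics/t4.png

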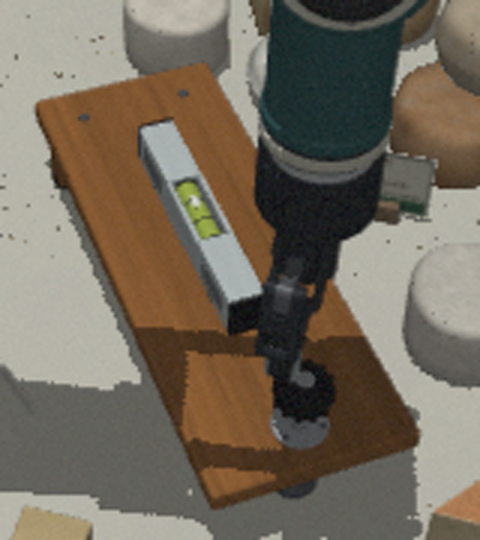

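The vial can be seen from the scene camera at crop (197,208). The knob top is at crop (305,379), about 4 mm beyond my estimate, so I correct for that, go down and grip.

Request:
play_rows(series=[{"translation":[-0.004,0.001,0.03],"spin":0},{"translation":[0,0,0.03],"spin":0},{"translation":[0,0,0.02],"spin":0},{"translation":[0,0,0],"spin":0},{"translation":[0,0,0],"spin":0}])

```text
time: 10.9
tool_pos: [0.5556, -0.2774, 0.0944]
tcp_rot: [-1.159, -2.918, -0.0]
wrist_force: [0.7, -0.7, 0.9]
width: 0.999
```

Request:
play_rows(series=[{"translation":[0,0,0],"spin":0},{"translation":[0,0,0],"spin":0},{"translation":[0,0,0],"spin":0},{"translation":[0,0,0],"spin":0},{"translation":[0,0,0],"spin":0}], jaw=-1, force=40)

```text
time: 11.4
tool_pos: [0.5574, -0.2778, 0.0967]
tcp_rot: [1.157, 2.917, 0.001]
wrist_force: [0.9, 2.8, 6.2]
width: 0.481
```

Request:
play_rows(series=[{"translation":[0,0,0],"spin":0},{"translation":[0,0,0],"spin":0},{"translation":[0,0,0],"spin":0}])

```text
time: 11.7
tool_pos: [0.5574, -0.2778, 0.0967]
tcp_rot: [1.157, 2.917, 0.001]
wrist_force: [1.5, 3.1, 5.5]
width: 0.485
```

Request:
play_rows(series=[{"translation":[0,0,0],"spin":0.8},{"translation":[0,0,0],"spin":0.8},{"translation":[0,0,0],"spin":0.8},{"translation":[0,0,0],"spin":0.8},{"translation":[0,0,0],"spin":0.8}])

```text
time: 12.2
tool_pos: [0.5569, -0.2778, 0.0967]
tcp_rot: [1.65, 2.671, 0.0]
wrist_force: [-1.1, 3.4, 7.0]
width: 0.484
```

Request:
play_rows(series=[{"translation":[0,0,0],"spin":0.8},{"translation":[0,0,0],"spin":0.8},{"translation":[0,0,0],"spin":0.8},{"translation":[0,0,0],"spin":0.8},{"translation":[0,0,0],"spin":0.8}])

```text
time: 12.7
tool_pos: [0.5565, -0.2776, 0.0966]
tcp_rot: [2.089, 2.345, 0.0]
wrist_force: [-0.3, 3.1, 7.7]
width: 0.479
```

Request:
play_rows(series=[{"translation":[0,0,0],"spin":0.8},{"translation":[0,0,0],"spin":0.8},{"translation":[0,0,0],"spin":0},{"translation":[0,0,0],"spin":0},{"translation":[0,0,0],"spin":0}])

```text
time: 13.2
tool_pos: [0.5564, -0.2775, 0.0967]
tcp_rot: [2.245, 2.196, 0.001]
wrist_force: [-0.5, 3.3, 8.2]
width: 0.484
```

Request:
play_rows(series=[{"translation":[0,0,0],"spin":0},{"translation":[0,0,0],"spin":0},{"translation":[0,0,0],"spin":0},{"translation":[0,0,0],"spin":0},{"translation":[0,0,0],"spin":0}])

```text
time: 13.7
tool_pos: [0.5564, -0.2775, 0.0967]
tcp_rot: [2.245, 2.196, 0.001]
wrist_force: [-0.1, 3.5, 9.0]
width: 0.481
```

```bash
python3 - <<'E'
from h import *
s=bot.read_state();print(s["tool_pos"],s["q"][5],s["wrist_force"],s["torque"])
S=np.mean([bot.read_camera("scene").astype(float) for _ in range(4)],0).astype(np.uint8); T=bot.read_camera("top"); old=cv2.imread("pics/t4.png")
cv2.imwrite("pics/s5.png",S);cv2.imwrite("pics/top5.png",T)
a=cv2.resize(S[240:280,315:355],(380,380),interpolation=cv2.INTER_CUBIC)
o=cv2.resize(old[150:270,135:255],(380,380),interpolation=cv2.INTER_CUBIC)
b=cv2.resize(S[190:370,270:430],(195,220)); c=cv2.resize(T[190:290,250:450],(440,220))
r=np.zeros((220,760,3),np.uint8); r[:,:195]=b; r[:,200:640]=c
cv2.imwrite("pics/t5.png",np.vstack([np.hstack([o,a]),r]))
E
```

```text
[ 0.55638624 -0.2775105   0.09665199] -0.48102044955052986 [-0.14282635  3.54083921  9.01619805] [ 0.5125006   0.63038134 -0.0530075 ]
```

View pics/t5.png

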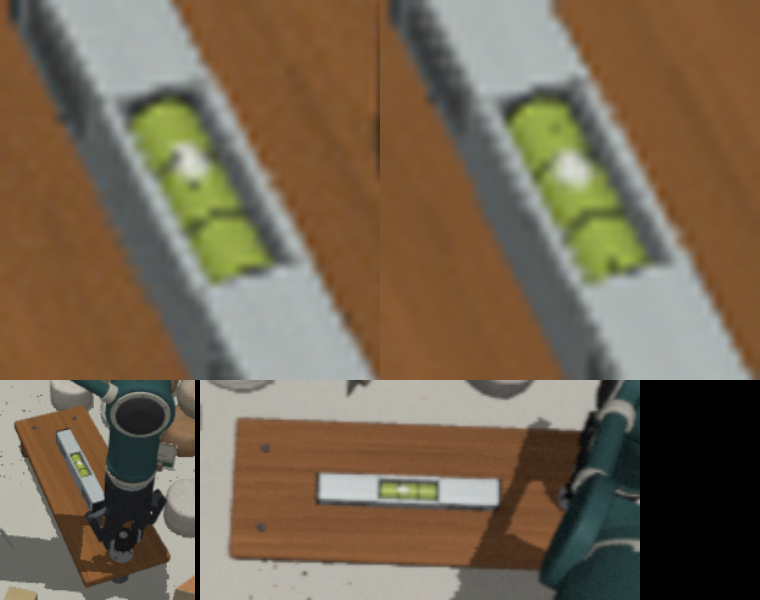

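```bash
cat > bub.py <<'E'
from h import *
def bubble(T,th=0.,verbose=True):
    """top view: pale blob's offset from the middle of the green vial along the level, mm (+ = image right/knob end)"""
    B=cv2.resize(T,None,fx=4,fy=4,interpolation=cv2.INTER_CUBIC)
    h=cv2.cvtColor(B,cv2.COLOR_BGR2HSV)
    m=cv2.inRange(h,(24,90,60),(50,255,255))
    k=cv2.morphologyEx(m,cv2.MORPH_CLOSE,np.ones((31,31)))
    n,l,st,ce=cv2.connectedComponentsWithStats(k)
    c=[i for i in range(1,n) if 1500<st[i,4]<8000 and st[i,0]>200]
    for i in c:
        r=cv2.minAreaRect(np.argwhere(l==i)[:,::-1].astype(np.float32)); bx=cv2.boxPoints(r)
        e=bx[1]-bx[0];f=bx[2]-bx[1];d=e if np.hypot(*e)>np.hypot(*f) else f
        L=np.hypot(*d);d=d/L; d=d if d[0]>0 else -d
        ys,xs=np.nonzero(l==i);p=(xs-r[0][0])*d[0]+(ys-r[0][1])*d[1]
        w=np.clip(130-h[ys,xs,1].astype(float),0,None)*(h[ys,xs,2]>130)*(np.abs(p)<.45*L)
        s=64/L
        print("at",np.round(np.array(r[0])/4,1),"L px",round(L/4,1),"bubble mm",round((w*p).sum()/max(w.sum(),1)*s,2))
        if verbose:
            bins=np.arange(-32,33,2); q=p*s
            print([int(h[ys,xs,1][(q>=a)&(q<a+2)].mean()) if ((q>=a)&(q<a+2)).any() else 0 for a in bins[:-1]])
            print([int(h[ys,xs,2][(q>=a)&(q<a+2)].mean()) if ((q>=a)&(q<a+2)).any() else 0 for a in bins[:-1]])
if __name__=="__main__":
    bubble(np.mean([bot.read_camera("top").astype(float) for _ in range(3)],0).astype(np.uint8))
E
python3 - <<'E'
from bub import *
for n in("top0","top5"): print(n); bubble(cv2.imread(f"pics/{n}.png"))
E
```

```text
top0
at [474.  171.4] L px 35.1 bubble mm 0.0
[86, 107, 104, 113, 119, 113, 104, 103, 110, 112, 106, 106, 106, 95, 95, 103, 117, 109, 100, 97, 92, 92, 92, 98, 96, 97, 97, 94, 97, 98, 92, 88]
[68, 66, 67, 66, 65, 66, 67, 68, 67, 66, 68, 68, 66, 71, 74, 69, 66, 66, 69, 71, 73, 72, 72, 72, 71, 71, 71, 71, 71, 70, 70, 71]
at [210.8 264.1] L px 24.0 bubble mm -0.12
[106, 115, 116, 116, 115, 115, 116, 115, 117, 117, 109, 107, 94, 73, 53, 46, 46, 55, 75, 99, 110, 110, 113, 116, 116, 117, 116, 115, 114, 116, 116, 108]
[119, 137, 142, 141, 143, 143, 142, 138, 137, 123, 106, 124, 143, 150, 158, 158, 156, 151, 147, 141, 123, 108, 127, 139, 139, 140, 142, 143, 141, 141, 135, 106]
top5
at [482.3 173.9] L px 18.0 bubble mm 0.0
[98, 124, 121, 108, 95, 95, 94, 93, 94, 93, 91, 90, 88, 90, 97, 98, 97, 97, 97, 97, 96, 98, 97, 97, 98, 96, 94, 97, 95, 86, 82, 83]
[74, 72, 72, 75, 78, 80, 80, 81, 81, 82, 83, 82, 82, 81, 80, 79, 79, 79, 79, 79, 79, 80, 80, 79, 78, 79, 80, 79, 79, 81, 86, 89]
at [344.7 240.2] L px 25.2 bubble mm -3.35
[106, 114, 114, 114, 114, 114, 114, 112, 101, 82, 64, 57, 54, 58, 67, 80, 101, 111, 113, 114, 113, 112, 113, 115, 115, 114, 114, 114, 114, 116, 115, 105]
[134, 158, 164, 162, 162, 161, 159, 160, 154, 151, 152, 164, 173, 173, 170, 167, 163, 162, 163, 156, 142, 132, 144, 163, 164, 162, 160, 158, 159, 158, 150, 126]
```

The top view puts the bubble at about −7 mm, roughly 1.75 rad of turning short. I turn 20 more units.

Request:
play_rows(series=[{"translation":[0,0,0],"spin":1},{"translation":[0,0,0],"spin":1},{"translation":[0,0,0],"spin":1},{"translation":[0,0,0],"spin":1},{"translation":[0,0,0],"spin":1}])

```text
time: 14.45
tool_pos: [0.5562, -0.2773, 0.0967]
tcp_rot: [-2.671, -1.654, -0.001]
wrist_force: [-0.3, 3.7, 9.9]
width: 0.483
```

Request:
play_rows(series=[{"translation":[0,0,0],"spin":1},{"translation":[0,0,0],"spin":1},{"translation":[0,0,0],"spin":1},{"translation":[0,0,0],"spin":1},{"translation":[0,0,0],"spin":1}])

```text
time: 14.95
tool_pos: [0.5563, -0.2769, 0.0966]
tcp_rot: [-2.965, -1.036, -0.001]
wrist_force: [-1.1, 3.9, 8.7]
width: 0.486
```

Request:
play_rows(series=[{"translation":[0,0,0],"spin":1},{"translation":[0,0,0],"spin":1},{"translation":[0,0,0],"spin":1},{"translation":[0,0,0],"spin":1},{"translation":[0,0,0],"spin":1}])

```text
time: 15.45
tool_pos: [0.5564, -0.2767, 0.0966]
tcp_rot: [-3.118, -0.37, -0.001]
wrist_force: [-0.1, 5.2, 9.3]
width: 0.483
```

Request:
play_rows(series=[{"translation":[0,0,0],"spin":1},{"translation":[0,0,0],"spin":1},{"translation":[0,0,0],"spin":1},{"translation":[0,0,0],"spin":1},{"translation":[0,0,0],"spin":1}])

```text
time: 15.95
tool_pos: [0.5567, -0.2766, 0.0967]
tcp_rot: [-3.124, 0.314, -0.002]
wrist_force: [-0.3, 5.5, 9.0]
width: 0.484
```

Request:
play_rows(series=[{"translation":[0,0,0],"spin":0},{"translation":[0,0,0],"spin":0},{"translation":[0,0,0],"spin":0},{"translation":[0,0,0],"spin":0},{"translation":[0,0,0],"spin":0}])

```text
time: 16.45
tool_pos: [0.5567, -0.2766, 0.0966]
tcp_rot: [-3.124, 0.309, -0.002]
wrist_force: [-0.1, 4.9, 9.1]
width: 0.484
```

Request:
play_rows(series=[{"translation":[0,0,0],"spin":0},{"translation":[0,0,0],"spin":0},{"translation":[0,0,0],"spin":0},{"translation":[0,0,0],"spin":0},{"translation":[0,0,0],"spin":0}])

```text
time: 16.95
tool_pos: [0.5568, -0.2766, 0.0967]
tcp_rot: [-3.125, 0.309, -0.002]
wrist_force: [-0.9, 5.4, 8.5]
width: 0.487
```

```bash
sed -i 's/130-h\[ys/98-h[ys/' bub.py; python3 - <<'E'
from bub import *
bubble(cv2.imread("pics/top0.png"),verbose=False);bubble(cv2.imread("pics/top5.png"),verbose=False);print("now")
T=bot.read_camera("top");cv2.imwrite("pics/top6.png",T);bubble(T)
s=bot.read_state();print(s["tool_pos"],s["q"][5],s["wrist_force"],s["torque"])
E
```

```text
at [474.  171.4] L px 35.1 bubble mm 0.0
at [210.8 264.1] L px 24.0 bubble mm -0.21
at [482.3 173.9] L px 18.0 bubble mm 0.0
at [344.7 240.2] L px 25.2 bubble mm -6.81
now
at [482.5 174.2] L px 17.2 bubble mm 0.0
[92, 116, 119, 106, 95, 92, 96, 95, 93, 90, 89, 89, 91, 95, 98, 97, 98, 97, 95, 93, 94, 96, 94, 95, 97, 96, 98, 102, 100, 90, 84, 87]
[74, 72, 73, 75, 79, 80, 80, 80, 82, 84, 84, 83, 81, 81, 80, 79, 78, 78, 78, 80, 81, 81, 81, 79, 78, 79, 78, 75, 73, 76, 78, 90]
at [344.2 239.9] L px 25.1 bubble mm 1.82
[104, 115, 116, 115, 114, 114, 114, 113, 111, 110, 108, 108, 106, 94, 74, 58, 54, 57, 66, 79, 92, 106, 110, 113, 114, 114, 114, 114, 114, 115, 115, 107]
[126, 152, 161, 161, 159, 159, 160, 162, 159, 146, 132, 138, 157, 161, 170, 176, 179, 177, 173, 164, 142, 125, 131, 153, 166, 165, 163, 160, 160, 163, 158, 138]
[ 0.55674384 -0.27664705  0.09666409] 1.2643188461454085 [-0.55849669  5.17119033  7.89577259] [ 1.33174116  0.087616   -0.03979796]
```

The bubble reads about +1.8 mm with the gripper still on the knob. I release and lift clear to see the unloaded reading.

Request:
play_rows(series=[{"translation":[0,0,0],"spin":0},{"translation":[0,0,0],"spin":0},{"translation":[0,0,0],"spin":0},{"translation":[0,0,0],"spin":0},{"translation":[0,0,0],"spin":0}], jaw=1)

```text
time: 17.5
tool_pos: [0.5557, -0.2778, 0.0946]
tcp_rot: [-3.126, 0.309, 0.001]
wrist_force: [-1.1, -0.5, -0.5]
width: 0.999
```

Request:
play_rows(series=[{"translation":[0,0,0],"spin":0},{"translation":[0,0,0],"spin":0},{"translation":[0,0,0],"spin":0},{"translation":[0,0,0],"spin":0},{"translation":[0,0,0],"spin":0}])

```text
time: 18.0
tool_pos: [0.556, -0.2777, 0.095]
tcp_rot: [3.126, -0.308, 0.0]
wrist_force: [0.5, 0.8, 0.1]
width: 1.0
```

```bash
python3 bub.py
```

```text
at [481.  173.6] L px 18.5 bubble mm 0.0
[91, 110, 115, 113, 112, 111, 104, 98, 94, 94, 93, 91, 90, 91, 92, 93, 94, 98, 97, 97, 96, 97, 96, 96, 96, 98, 99, 97, 95, 99, 93, 86]
[73, 74, 74, 74, 74, 74, 75, 78, 80, 80, 80, 81, 82, 82, 82, 81, 81, 81, 79, 78, 78, 78, 79, 80, 80, 79, 79, 79, 79, 77, 77, 85]
at [344.2 239.9] L px 25.3 bubble mm 2.47
[105, 116, 116, 116, 115, 114, 114, 114, 113, 112, 111, 111, 109, 99, 80, 61, 52, 53, 60, 73, 87, 103, 111, 114, 115, 115, 114, 115, 115, 114, 115, 106]
[127, 149, 160, 161, 163, 160, 160, 159, 159, 147, 132, 137, 158, 162, 164, 172, 180, 179, 174, 162, 140, 125, 132, 155, 165, 163, 161, 160, 161, 162, 154, 131]
```

+2.5 mm unloaded. I regrip and turn back 5 units.

Request:
play_rows(series=[{"translation":[0,0,0],"spin":0},{"translation":[0,0,0],"spin":0},{"translation":[0,0,0],"spin":0},{"translation":[0,0,0],"spin":0},{"translation":[0,0,0],"spin":0}], jaw=-1)

```text
time: 18.65
tool_pos: [0.5561, -0.2773, 0.0954]
tcp_rot: [-3.126, 0.308, -0.0]
wrist_force: [-1.1, 2.5, 3.5]
width: 0.48
```

Request:
play_rows(series=[{"translation":[0,0,0],"spin":-1},{"translation":[0,0,0],"spin":-1},{"translation":[0,0,0],"spin":-1},{"translation":[0,0,0],"spin":-1},{"translation":[0,0,0],"spin":-1}])

```text
time: 19.15
tool_pos: [0.5563, -0.2776, 0.0954]
tcp_rot: [-3.118, -0.381, -0.001]
wrist_force: [-0.6, 1.3, 3.4]
width: 0.48
```

Request:
play_rows(series=[{"translation":[0,0,0],"spin":0},{"translation":[0,0,0],"spin":0},{"translation":[0,0,0],"spin":0}])

```text
time: 19.45
tool_pos: [0.5563, -0.2776, 0.0953]
tcp_rot: [3.119, 0.373, 0.001]
wrist_force: [0.1, 2.1, 5.1]
width: 0.483
```

Request:
play_rows(series=[{"translation":[0,0,0],"spin":0},{"translation":[0,0,0],"spin":0},{"translation":[0,0,0],"spin":0},{"translation":[0,0,0],"spin":0},{"translation":[0,0,0],"spin":0}], jaw=1)

```text
time: 19.95
tool_pos: [0.5558, -0.2778, 0.0948]
tcp_rot: [-3.119, -0.375, 0.0]
wrist_force: [0.3, 0.6, -0.3]
width: 1.0
```

Request:
play_rows(series=[{"translation":[0,0,-0.02],"spin":0},{"translation":[0,0,-0.04],"spin":0},{"translation":[0,0,-0.03],"spin":0},{"translation":[0,0,0],"spin":0},{"translation":[0,0,0],"spin":0}])

```text
time: 20.45
tool_pos: [0.5565, -0.278, 0.186]
tcp_rot: [3.118, 0.375, 0.003]
wrist_force: [0.1, -0.4, -0.8]
width: 0.999
```

```bash
python3 - <<'E'
from bub import *
T=bot.read_camera("top");cv2.imwrite("pics/top7.png",T);bubble(T)
a=p2w("top",344.3,240,.108);print("vial",a)
h=cv2.cvtColor(T,cv2.COLOR_BGR2HSV)[225:255,290:400]
m=((h[...,1]<45)&(h[...,2]>120)).astype(np.uint8)
ys,xs=np.nonzero(m);r=cv2.minAreaRect(np.c_[xs+290,ys+225].astype(np.float32));print(r)
bx=cv2.boxPoints(r);print([p2w("top",*p,.109).round(4)[:2].tolist() for p in bx])
to(a[0],a[1],.17,-1.632);print(bot.read_state()["q"])
E
```

```text
at [344.8 239.9] L px 25.1 bubble mm -0.03
[108, 115, 116, 114, 114, 114, 114, 114, 111, 108, 104, 102, 93, 78, 61, 52, 55, 66, 76, 92, 105, 110, 112, 114, 115, 115, 115, 115, 116, 115, 114, 105]
[132, 160, 165, 163, 164, 164, 162, 163, 154, 132, 124, 146, 161, 170, 176, 182, 180, 175, 173, 164, 146, 133, 146, 166, 164, 165, 167, 167, 165, 164, 155, 128]
vial [ 0.56309323 -0.08611764  0.108     ]
((344.4913330078125, 239.2079620361328), (81.5125961303711, 12.697314262390137), 2.385944128036499)
[[0.5563, 0.0112], [0.5871, 0.0092], [0.5733, -0.1848], [0.5427, -0.1817]]
{'d_tool': [0.0528, -0.1841, 0.0145], 'jaw_now': np.float64(-1.331), 'toolz': [-0.001, 0.0, -1.0], 'q6': np.float64(0.828), 'spin': np.float64(3.45)}
[-5.03353221e-01  1.96227857e-01  1.77472890e+00 -7.50958401e-05
  1.17131213e+00  8.27887072e-01]
```

The bubble is at 0.0 mm. Next I press with open fingers straddling the pocket, jaw axis along the level.

Request:
play_rows(series=[{"translation":[0.0135,-0.046,0],"spin":0},{"translation":[0.0135,-0.046,0],"spin":0},{"translation":[0.0135,-0.046,0],"spin":0},{"translation":[0.0135,-0.0455,0],"spin":0},{"translation":[0,0,0],"spin":0.9}])

```text
time: 21.0
tool_pos: [0.5631, -0.081, 0.1824]
tcp_rot: [-3.127, -0.258, 0.007]
wrist_force: [0.4, -0.5, 0.5]
width: 1.004
```

Request:
play_rows(series=[{"translation":[0,0,0],"spin":0.9},{"translation":[0,0,0],"spin":0.9},{"translation":[0,0,0],"spin":0.8},{"translation":[0,0,0],"spin":0},{"translation":[0,0,0],"spin":0}])

```text
time: 21.5
tool_pos: [0.5638, -0.0864, 0.1833]
tcp_rot: [-3.14, 0.101, 0.004]
wrist_force: [0.1, 0.0, 0.0]
width: 1.003
```

```bash
python3 - <<'E'
from h import *
to(.5645,-.0865,.1,-1.637);s=bot.read_state();print(s["tool_pos"],s["wrist_force"])
E
```

```text
{'d_tool': [0.0009, 0.0001, 0.0833], 'jaw_now': np.float64(-1.635), 'toolz': [-0.003, 0.001, -1.0], 'q6': np.float64(1.439), 'spin': np.float64(0.02)}
[ 0.56384279 -0.08640911  0.18329085] [0.05250447 0.03536539 0.02777042]
```

Request:
play_rows(series=[{"translation":[0,0,0.035],"spin":0},{"translation":[0,0,0.03],"spin":0},{"translation":[0,0,0.01],"spin":0},{"translation":[0,0,0],"spin":0},{"translation":[0,0,0],"spin":0}])

```text
time: 22.0
tool_pos: [0.5655, -0.0868, 0.1107]
tcp_rot: [3.14, -0.103, 0.001]
wrist_force: [0.3, 0.6, 0.7]
width: 1.0
```

Request:
play_rows(series=[{"translation":[0,0,0.003],"spin":0},{"translation":[0,0,0.002],"spin":0},{"translation":[0,0,0.002],"spin":0},{"translation":[0,0,0],"spin":0},{"translation":[0,0,0],"spin":0}])

```text
time: 22.5
tool_pos: [0.5649, -0.0866, 0.1031]
tcp_rot: [3.14, -0.103, 0.0]
wrist_force: [0.4, -0.3, 0.0]
width: 0.999
```

Request:
play_rows(series=[{"translation":[0,0,0.002],"spin":0},{"translation":[0,0,0],"spin":0},{"translation":[0,0,0],"spin":0}])

```text
time: 22.8
tool_pos: [0.5648, -0.0866, 0.1008]
tcp_rot: [-3.14, 0.103, 0.0]
wrist_force: [-0.2, 0.0, 0.1]
width: 1.003
```

Request:
play_rows(series=[{"translation":[0,0,0.002],"spin":0},{"translation":[0,0,0],"spin":0},{"translation":[0,0,0],"spin":0}])

```text
time: 23.1
tool_pos: [0.5648, -0.0866, 0.0988]
tcp_rot: [-3.14, 0.103, 0.0]
wrist_force: [1.5, 1.3, 0.9]
width: 1.001
```

Request:
play_rows(series=[{"translation":[0,0,0.001],"spin":0},{"translation":[0,0,0],"spin":0},{"translation":[0,0,0],"spin":0}])

```text
time: 23.4
tool_pos: [0.5648, -0.0866, 0.0979]
tcp_rot: [-3.14, 0.103, 0.0]
wrist_force: [-0.2, -1.1, -0.3]
width: 1.002
```

Request:
play_rows(series=[{"translation":[0,0,0.001],"spin":0},{"translation":[0,0,0],"spin":0},{"translation":[0,0,0],"spin":0}])

```text
time: 23.7
tool_pos: [0.5651, -0.0866, 0.0975]
tcp_rot: [3.14, -0.103, 0.001]
wrist_force: [-2.4, -0.0, 4.2]
width: 0.998
```

Request:
play_rows(series=[{"translation":[0,0,0.001],"spin":0},{"translation":[0,0,0],"spin":0},{"translation":[0,0,0],"spin":0},{"translation":[0,0,0],"spin":0},{"translation":[0,0,0],"spin":0}])

```text
time: 24.2
tool_pos: [0.5652, -0.0867, 0.0974]
tcp_rot: [3.14, -0.103, 0.001]
wrist_force: [-3.3, 0.9, 10.3]
width: 1.0
```

```bash
python3 - <<'E'
from bub import *
F=[]
for i in range(4): T=bot.read_camera("top");S=bot.read_camera("scene");F.append(bot.read_state()["wrist_force"])
print(np.round(F,1),bot.read_state()["torque"]);bubble(T)
cv2.imwrite("pics/s8.png",S);cv2.imwrite("pics/top8.png",T)
cv2.imwrite("pics/t8.png",np.hstack([cv2.resize(S[180:360,260:420],(355,400),interpolation=cv2.INTER_CUBIC),cv2.resize(T[180:300,255:445],(440,278)).copy() if 0 else cv2.resize(T[190:300,255:375],(436,400),interpolation=cv2.INTER_CUBIC)]))
E
```

```text
[[-3.1  0.9  8.4]
 [-3.3  0.9 10.1]
 [-3.9  0.1  9.2]
 [-3.1  0.5  9.2]] [0.22557215 0.59447113 0.02872247]
at [474.4 171.6] L px 33.8 bubble mm 0.0
[112, 103, 110, 110, 113, 107, 98, 106, 110, 112, 107, 111, 105, 91, 94, 106, 115, 102, 99, 97, 90, 91, 93, 95, 96, 97, 97, 95, 95, 101, 86, 87]
[71, 74, 72, 72, 72, 72, 73, 73, 71, 71, 73, 70, 72, 78, 78, 72, 71, 73, 75, 76, 78, 78, 79, 77, 76, 75, 76, 77, 75, 73, 74, 74]
```

View pics/t8.png

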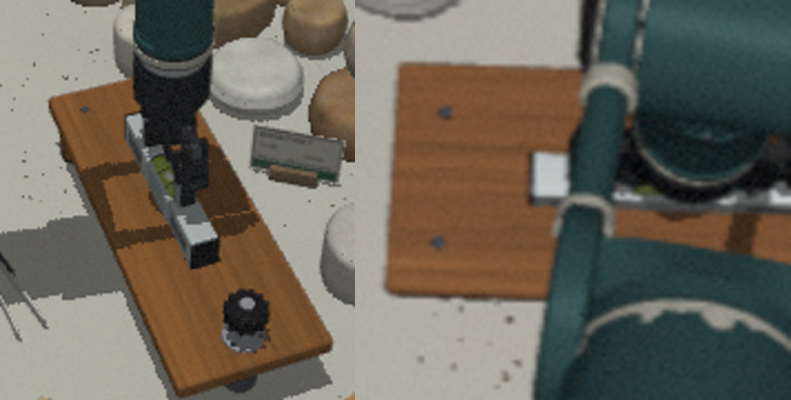

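The fingers press on the level's top, about 9.5 N at the wrist. I take a close look at the partly hidden vial.

```bash
python3 - <<'E'
from h import *
S=np.mean([bot.read_camera("scene").astype(float) for _ in range(4)],0).astype(np.uint8);o=cv2.imread("pics/s5.png")
f=lambda I:cv2.resize(I[235:285,310:360],(400,400),interpolation=cv2.INTER_CUBIC)
cv2.imwrite("pics/t9.png",np.hstack([f(o),f(S)]))
print(bot.read_state()["wrist_force"])
E
```

```text
[-3.65877611  1.36822612  9.73310721]
```

View pics/t9.png

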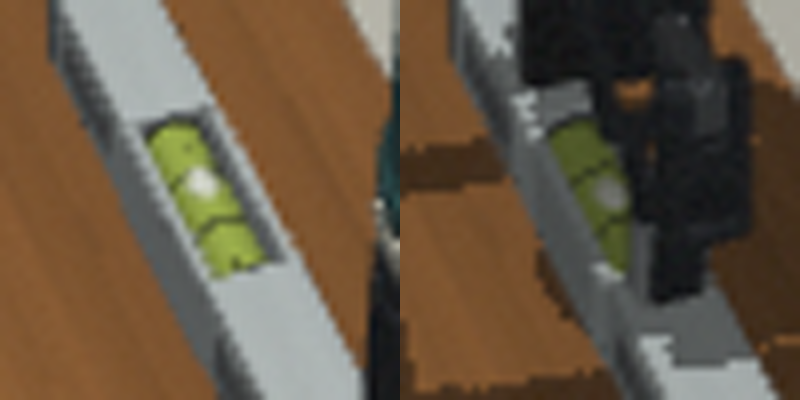

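While I press, the bubble at (610,190) stands midway between the lines, which cross at about (600,165) and (622,213). I hand the job in.

```bash
python3 -c "
from workcell import bot
s=bot.read_state();print(s['time'],s['wrist_force'],s['tool_pos']);print(bot.finish_job())"
```

```text
24.8 [-3.65877611  1.36822612  9.73310721] [ 0.5652198  -0.08668746  0.09743417]
the job is handed in; nothing more can be done
None
```

The shelf is level and the job is handed in at 24.8 s, with the arm still pressing on the spirit level, so you can tighten the lock nut.

- **Placing:** I laid the level lengthwise on the plank, about 1.4 cm from the middle towards the leg end. Its direction is within about 0.01 rad of the plank's.
- **Levelling:** I turned the knob clockwise until the bubble had gone slightly past, then back a little, about 2.1 rad clockwise in all. With the arm clear, the top camera put the bubble at 0.0 mm (within about half a millimetre).
- **Pressing:** I pressed with the open fingers on the solid top, either side of the vial. The wrist read 9 to 10 N upwards, so with the level's own weight roughly 12 N reaches the plank.
- **Sideways push:** The wrist also showed about 3.5 N sideways while pressing.

**Last checks:** The arm hid the vial from the top camera during pressing, so that check gave no reading then. The scene camera, with the vial partly hidden, showed the bubble midway between the lines by eye.

I saw no cheese, tongs or shelf shifted in the pictures, but did not measure this at the end.

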